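# Load the furnace rack with crucibles in their weighed order

### The job

Move the four empty porcelain crucibles from the aluminium weighing tray onto the tiles of the steel furnace rack, keeping their order: the one next to the tray's tab goes on the tile next to the rack's handle, and so on down the row, since the unmarked crucibles are known only by their place. Set each one down gently and upright in the middle of its tile; do not drop one or tip one over.

Things in the scene. Friction and masses are not known exactly. Their poses are not given: they have to be found in the camera images.
- weighing_tray: shallow grey aluminium tray, fixed, where the crucibles start: 208 x 56 mm, rim and partitions 3 mm thick and 10 mm high, floor top at 4 mm, four places in a row at 52 mm pitch. A flat carrying tab 30 mm wide sticks out 40 mm at one short end. Origin on the bench on the row's centre line; x axis along the row, pointing to the tab; place centres at x = +60 (first, next to the tab), +8, -44, -96 mm.
- furnace_rack: dark steel furnace rack, fixed, on four feet: 208 x 57 mm, flat-bar frame and partitions 3 to 4 mm thick with top edge at 26 mm above the bench, four refractory tiles in a row at 52 mm pitch. A bent round-rod loop handle sticks out 40 mm at one short end, 18 to 28 mm high. Origin on the bench on the row's centre line; x axis along the row, pointing to the handle; tile centres at x = +60 (first, next to the handle), +8, -44, -96 mm.
- crucible1: the first crucible counted from the tab of the weighing tray (next to the tab) at the start. White porcelain, open and empty, round: 45 mm high, 25 mm across the foot, 33 mm at 12 mm up, 37.6 mm at 27 mm up, 40 mm across the rim, about 45 g; all four look alike. Origin at the centre of its underside, z up its axis.
- crucible2: the second crucible counted from the tab of the weighing tray at the start. White porcelain, open and empty, round: 45 mm high, 25 mm across the foot, 33 mm at 12 mm up, 37.6 mm at 27 mm up, 40 mm across the rim, about 45 g; all four look alike. Origin at the centre of its underside, z up its axis.
- crucible3: the third crucible counted from the tab of the weighing tray at the start. White porcelain, open and empty, round: 45 mm high, 25 mm across the foot, 33 mm at 12 mm up, 37.6 mm at 27 mm up, 40 mm across the rim, about 45 g; all four look alike. Origin at the centre of its underside, z up its axis.
- crucible4: the fourth crucible counted from the tab of the weighing tray (far from the tab) at the start. White porcelain, open and empty, round: 45 mm high, 25 mm across the foot, 33 mm at 12 mm up, 37.6 mm at 27 mm up, 40 mm across the rim, about 45 g; all four look alike. Origin at the centre of its underside, z up its axis.
- tile1: the first tile of the furnace rack counted from its handle (next to the handle): flat buff refractory tile, 48 x 48 mm, its top 20 mm above the bench and 6 mm below the partitions' top edge. Origin at the centre of its top face, x along the row to the handle, z up.
- tile2: the second tile of the furnace rack counted from its handle: flat buff refractory tile, 48 x 48 mm, its top 20 mm above the bench and 6 mm below the partitions' top edge. Origin at the centre of its top face, x along the row to the handle, z up.
- tile3: the third tile of the furnace rack counted from its handle: flat buff refractory tile, 48 x 48 mm, its top 20 mm above the bench and 6 mm below the partitions' top edge. Origin at the centre of its top face, x along the row to the handle, z up.
- tile4: the fourth tile of the furnace rack counted from its handle (far from the handle): flat buff refractory tile, 48 x 48 mm, its top 20 mm above the bench and 6 mm below the partitions' top edge. Origin at the centre of its top face, x along the row to the handle, z up.
There are look-alikes about, which are no part of the job. Leave any pink or red look-alike of the crucible4 alone.

How it is judged:
At the end, for the whole second after the job is handed in: Each crucible (first to fourth from the weighing tray's tab) stands on the tile of the same number (first to fourth from the furnace rack's handle): its centre within 12 mm of the tile's centre, its underside within 4 mm of the tile's top, upright within 0.1 rad, and at rest (horizontal distance between crucible1 and tile1 below 0.012 m and z of crucible1 in the frame of tile1 between -0.004 and 0.004 m and angle between each of crucible1, crucible2, crucible3, crucible4's own z axis and vertical below 0.1 rad and linear speed of each of crucible1, crucible2, crucible3, crucible4 below 0.01 m/s and angular speed of each of crucible1, crucible2, crucible3, crucible4 below 0.2 rad/s and horizontal distance between crucible2 and tile2 below 0.012 m and z of crucible2 in the frame of tile2 between -0.004 and 0.004 m and horizontal distance between crucible3 and tile3 below 0.012 m and z of crucible3 in the frame of tile3 between -0.004 and 0.004 m and horizontal distance between crucible4 and tile4 below 0.012 m and z of crucible4 in the frame of tile4 between -0.004 and 0.004 m); the robot touches nothing.
It fails at once if a crucible is tipped over (angle between any of crucible1, crucible2, crucible3, crucible4's own z axis and vertical above 0.6 rad).
It fails at once if a crucible is dropped or thrown (moves faster than 0.5 m/s while the fingers do not touch it, a fall of about 13 mm) ((contact force between crucible1 and the fingers below 0.05 N and linear speed of crucible1 above 0.5 m/s) or (contact force between crucible2 and the fingers below 0.05 N and linear speed of crucible2 above 0.5 m/s) or (contact force between crucible3 and the fingers below 0.05 N and linear speed of crucible3 above 0.5 m/s) or (contact force between crucible4 and the fingers below 0.05 N and linear speed of crucible4 above 0.5 m/s)).
It also fails if it takes over 96 s, if anything falls off the work surface, if the arm or the gripper's body presses on something with over 40 N, if the wrist force passes 120 N, or if a joint passes its speed limit or range.

### The arm

A 7-joint arm with a two-finger parallel gripper is mounted at the origin on the work surface. World frame = base frame: x ahead of the robot, y to its left, z up, the work surface at z = 0. Lengths are in m, angles in rad, forces in N, time in s.
With the tool pointing down it reaches from about 0.35 to 0.9 m from the base axis. Payload 19.9 kg.
Tool frame: the origin (TCP) lies at the very end of the fingers, on their centre line; the grasp point (between the pads) lies 19 mm behind it; z points along the fingers, y is the line along which they close (so a half turn about z gives the same grasp; the last joint's range is limited). The gripper opens to 85 mm and grips with 20 to 120 N. Pads are 22 mm wide; open, the fingers measure 114 mm over their backs; the gripper's body (76 mm by 85 mm) begins 54 mm behind the grasp point. The pads swing forward as they close: fully open they stand 13 mm farther back than shut.
Start: joints at [-1.321, 0.417, -0.01, 1.614, 0.005, 1.111, -0.053], TCP at [0.179, 0.599, 0.231] pointing down, gripper open.
Joint ranges: [-2.81, 2.81], [-0.39, 2.02], [-1.27, 1.25], [0.06, 2.57], [-1.19, 4.33], [0.19, 2], [-2.82, 2.82]. Speed limits (rad/s): [1.89, 1.89, 2.39, 2.39, 3.01, 3.01, 3.01].

### API

Orientations are given as a rotation vector (axis times angle).
In Python, from station import bot, hand, solver, capture, look_for, trace, status gives the robot as it stands. Calls block until the motion is done:
- bot.goto(position, orientation): joint-space move of the TCP to a pose.
- bot.servo_line(position, feed=0.15, orientation=None): straight line of the TCP; orientation=None keeps the orientation; feed is the mean speed in m/s.
- bot.move_j(angles): joint-space move.
- hand.gripper_to(opening): finger opening in m; the grip force is fixed at half the most; returns when the fingers have stopped.
- bot.dwell(seconds).
- solver.ik(position, orientation): joint angles nearest the present ones, or None.
- capture(name): name is "scene" or "side" or "wrist"; returns a dict with "pixels" (384x512x3 uint8, red, green, blue), "depth" (384x512 float32, m along the optical axis (not along the pixel's ray), 0 where there is no reading), "fx", "fy", "cx", "cy" (pixels), "R" (3x3) and "t" (3): a world point X has camera coordinates R X + t; the wrist camera has in their place "mount" (4x4, takes a point from camera to tool coordinates, whose origin is the TCP and whose axes are the flange's). Camera axes: x right, y down, z forward; pixel columns grow to the right and rows downward; lengths in m; the calibration is good to about 2 mm. A picture is of the moment at which its call begins: read the wrist's pose just before it.
A pose or a line that the arm cannot do raises bot.IKError and nothing moves.
- bot.close_job(): hands the job in; it is judged then, once.
Trained networks look in the newest picture that a camera, given by its name, has taken for a name from the list of things; names that differ only in an ending like _2 or _b are one class to them, and where a whole thing is asked for, a point or a joint stands for the part that bears it (a point fixed in the world has none). Each returns a list of dicts, best first, with "conf" (0 to 1); they miss things now and then, are a little off and sometimes report something else, mostly with a low value. They report only what shows in the picture. A call takes as long as a camera call. They do not tell look-alikes from the thing itself.
- look_for(label, camera): "centre" ([x, y, z] in m, in the coordinates of the camera as it stood for that picture, good to about 4 mm: the middle of the surface that is visible of it).
- trace(label, camera): "region" (384x512 bool, what is visible of it).
Readings, each from a call of its own:
- status.get_time(): time.
- status.get_q(): joint angles.
- status.get_qd(): joint speeds.
- status.get_joint_torque(): joint torques, N m.
- status.get_position(): TCP position.
- status.get_tool_rot(): TCP orientation.
- status.get_ft_force(): force on the tool from outside, world axes, zero at the start.
- status.get_moment(): the same for the moment, N m.
- status.get_finger_gap(): finger opening in m.
- status.get_grip_force(): force on a finger pad.
Only numpy, scipy, OpenCV 4.12 (cv2) and the standard library are available. Lean on these libraries where they do the work, as an engineer would, in place of code of your own. Each camera call takes 0.05 s, during which the arm holds its last target. There are 200 camera calls.

## Working session

There is one attempt and no reset: what is moved stays moved. The work goes in short steps, each a Python script; the robot and the scene stay as the last script left them, time stands still between calls to the robot, and variables do not carry over. Pictures are saved under pics/ and viewed, at most 14 in all, crops included, and the job is handed in when it is done.

```bash
ls; mkdir -p pics; python3 - <<'E'
from station import *
import cv2,numpy as np
for n in("scene","side"):
    c=capture(n); cv2.imwrite(f"pics/{n}0.png",c["pixels"][:,:,::-1])
    for l in("weighing_tray","furnace_rack","crucible1","tile1"):
        for d in look_for(l,n): 
            print(n,l,round(d["conf"],2),np.round(c["R"].T@(np.array(d["centre"])-c["t"]),3))
print(status.get_time(),status.get_tool_rot(),status.get_position())
E
```

```text
pics
scene weighing_tray 0.57 [ 0.582 -0.157  0.006]
scene furnace_rack 0.83 [0.566 0.229 0.023]
scene crucible1 0.75 [ 0.586 -0.135  0.036]
scene crucible1 0.63 [ 0.444 -0.303  0.03 ]
scene crucible1 0.53 [ 0.551 -0.234  0.037]
scene crucible1 0.53 [ 0.507 -0.365  0.036]
scene tile1 0.83 [0.578 0.295 0.02 ]
scene tile1 0.71 [0.549 0.144 0.019]
scene tile1 0.63 [0.569 0.245 0.021]
scene tile1 0.61 [0.555 0.199 0.024]
side weighing_tray 0.45 [0.575 0.246 0.022]
side weighing_tray 0.25 [ 0.567 -0.188  0.039]
side furnace_rack 0.73 [0.564 0.203 0.025]
side crucible1 0.87 [ 0.568 -0.19   0.039]
side crucible1 0.84 [ 0.554 -0.237  0.034]
side crucible1 0.83 [ 0.449 -0.303  0.032]
side crucible1 0.76 [ 0.512 -0.379  0.035]
side crucible1 0.56 [ 0.59  -0.142  0.039]
side tile1 0.67 [0.576 0.246 0.023]
side tile1 0.63 [0.564 0.198 0.017]
side tile1 0.53 [0.553 0.145 0.02 ]
side tile1 0.5 [0.581 0.298 0.018]
0.5 [-4.55168345e-01 -3.10843900e+00  1.74556827e-04] [0.17917771 0.59873451 0.23122849]
```

View pics/scene0.png

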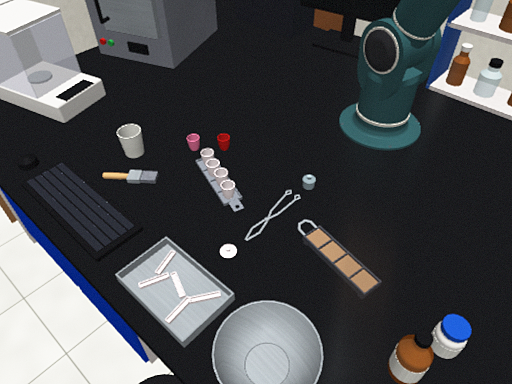

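View pics/side0.png

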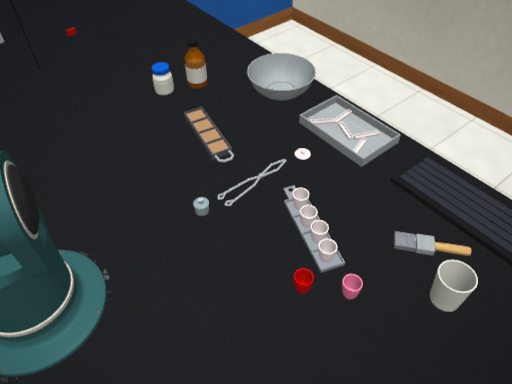

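The tray's tab is at (237,206) in the scene view, on the +y side. The rack's handle is at (305,228), on the −y side. The red and pink cups at (223,141) and (193,142) are decoys beside the far end of the tray. Next I'll look from close by.

```bash
cat > h.py <<'E'
from station import *
import cv2,numpy as np
from scipy.spatial.transform import Rotation as Ro
def ori(a): 
    c,s=np.cos(a),np.sin(a)
    return Ro.from_matrix(np.array([[c,s,0],[s,-c,0],[0,0,-1]])).as_rotvec()
def shot():
    p=np.array(status.get_position()); R=Ro.from_rotvec(status.get_tool_rot()).as_matrix()
    c=capture("wrist"); T=np.eye(4); T[:3,:3]=R; T[:3,3]=p; c["T"]=T@c["mount"]; return c
def w(c,X): X=np.array(X); return c["T"][:3,:3]@X+c["T"][:3,3]
def cloud(c):
    v,u=np.mgrid[:384,:512]; d=c["depth"]
    P=np.stack([(u-c["cx"])/c["fx"]*d,(v-c["cy"])/c["fy"]*d,d],-1)
    return P@c["T"][:3,:3].T+c["T"][:3,3]
E
python3 - <<'E'
from h import *
for n,p,a in(("rack",[.565,.22,.33],79),("tray",[.56,-.21,.33],70)):
    bot.goto(p,ori(np.radians(a)))
    c=shot(); cv2.imwrite(f"pics/w{n}.png",c["pixels"][:,:,::-1]); np.savez(f"{n}.npz",**c)
    print(n,status.get_time(),c["fx"],np.round(c["mount"],3).tolist(),np.round(status.get_position(),3),np.round(status.get_q(),2))
    for l in("tile1",) if n=="rack" else ("crucible1",):
        for d in look_for(l,"wrist"): print(l,round(d["conf"],2),np.round(w(c,d["centre"]),4))
        for d in trace(l,"wrist"):
            P=cloud(c)[d["region"]&(c["depth"]>0)]
            print("  trace",round(d["conf"],2),np.round(np.median(P,0),4),np.round(P.min(0),3),np.round(P.max(0),3))
E
```

```text
rack 2.5333 271.7516161435686 [[-0.001, -0.958, -0.285, 0.072], [1.0, -0.001, -0.001, -0.001], [0.001, -0.285, 0.958, -0.142], [0.0, 0.0, 0.0, 1.0]] [0.564 0.221 0.33 ] [-0.83  0.34  0.54  1.55 -0.18  1.3  -0.46]
tile1 0.86 [0.5757 0.2429 0.0224]
tile1 0.68 [0.5578 0.1929 0.0196]
tile1 0.67 [0.5784 0.2985 0.0185]
tile1 0.65 [0.5479 0.1509 0.0211]
  trace 0.82 [0.5684 0.2458 0.0197] [0.541 0.219 0.014] [0.595 0.273 0.022]
  trace 0.71 [0.5582 0.1945 0.0198] [0.531 0.168 0.017] [0.585 0.22  0.023]
  trace 0.71 [0.5787 0.296  0.0196] [0.553 0.271 0.017] [0.605 0.321 0.022]
  trace 0.58 [0.5503 0.1444 0.0199] [0.525 0.118 0.017] [0.576 0.169 0.028]
tray 4.2667 271.7516161435686 [[-0.001, -0.958, -0.285, 0.072], [1.0, -0.001, -0.001, -0.001], [0.001, -0.285, 0.958, -0.142], [0.0, 0.0, 0.0, 1.0]] [ 0.561 -0.209  0.33 ] [-0.33  0.39  0.85  1.58 -0.3   1.31  0.22]
crucible1 0.98 [ 0.5627 -0.195   0.0242]
crucible1 0.96 [ 0.5471 -0.2457  0.0273]
crucible1 0.96 [ 0.5245 -0.2862  0.0332]
crucible1 0.84 [ 0.5843 -0.1422  0.0224]
crucible1 0.79 [ 0.4352 -0.3069  0.0289]
crucible1 0.66 [ 0.504  -0.3799  0.0295]
  trace 0.89 [ 0.5048 -0.3831  0.0313] [ 0.487 -0.422 -0.   ] [ 0.525 -0.356  0.047]
  trace 0.79 [ 0.526  -0.291   0.0311] [ 0.5   -0.32  -0.001] [ 0.547 -0.266  0.051]
  trace 0.72 [ 0.4375 -0.3101  0.0308] [ 0.423 -0.324  0.001] [ 0.46  -0.286  0.047]
  trace 0.7 [ 0.5487 -0.2436  0.0275] [ 0.531 -0.27   0.004] [ 0.569 -0.218  0.051]
  trace 0.57 [ 0.5851 -0.1401  0.0233] [ 0.564 -0.16   0.002] [ 0.607 -0.121  0.051]
  trace 0.55 [ 0.5608 -0.194   0.0222] [ 0.538 -0.217  0.003] [ 0.582 -0.172  0.051]
```

```bash
python3 - <<'E'
from h import *
from scipy.ndimage import label
c=dict(np.load("tray.npz")); P=cloud(c); m=(P[...,2]>.044)&(P[...,2]<.058)&(c["depth"]>0)
m=cv2.morphologyEx(m.astype(np.uint8),cv2.MORPH_CLOSE,np.ones((3,3)))
L,n=label(m,np.ones((3,3)))
for i in range(1,n+1):
    s=(L==i)&(c["depth"]>0)
    if s.sum()<40: continue
    Q=P[s]; Q=Q[Q[:,2]>.044]; (x,y),r=cv2.minEnclosingCircle((Q[:,:2]*1000).astype(np.float32)); 
    print(s.sum(),round(x,1),round(y,1),round(r,1),np.percentile(Q[:,2],95).round(4))
c=dict(np.load("rack.npz")); P=cloud(c)
hsv=cv2.cvtColor(c["pixels"],cv2.COLOR_RGB2HSV)
m=(hsv[...,1]>60)&(hsv[...,0]<25)&(hsv[...,2]>100)&(abs(P[...,2]-.02)<.006)
L,n=label(m)
cs=[]
for i in range(1,n+1):
    s=L==i
    if s.sum()<300: continue
    r=cv2.minAreaRect((P[s][:,:2]*1000).astype(np.float32)); print(s.sum(),np.round(r[0],1),np.round(r[1],1),round(r[2],1),P[s][:,2].mean()); cs.append(r[0])
cs=np.array(cs);print(np.linalg.norm(np.diff(cs[np.argsort(cs[:,1])],axis=0),axis=1))
E
```

```text
174 585.0 -140.6 19.7 0.0498
149 562.0 -191.1 19.7 0.0499
146 550.1 -238.0 19.8 0.05
145 528.0 -285.1 19.8 0.0499
96 440.9 -305.1 19.6 0.0462
90 505.9 -375.0 19.8 0.0462
449 [558.4 193. ] [47.5 47.8] 78.7 0.019835546079493768
666 [548. 143.] [45.4 48.2] 78.9 0.019843986619329793
[51.14761409]
```

View pics/wtray.png

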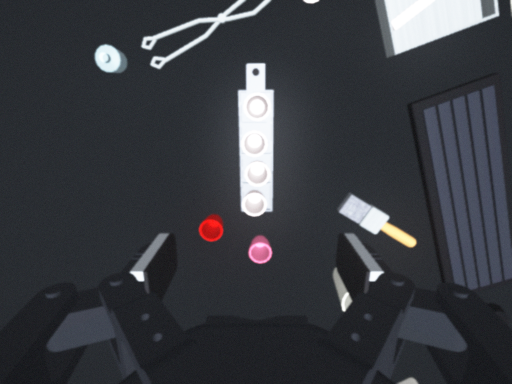

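View pics/wrack.png

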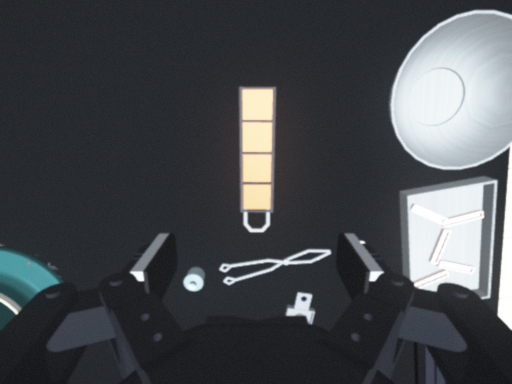

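All four crucibles fit a 20 mm radius at rim height, and the tiles sit at 20 mm height with about 51 mm pitch. Both row orders are clear from the tab at (256,75) and the handle at (257,222). I'll start with crucible 1.

```bash
cat >> h.py <<'E'
C={1:(.585,-.1406),2:(.562,-.1911),3:(.5501,-.238),4:(.528,-.2851)}
T={1:(.5483,.1425),2:(.5584,.1935),3:(.5685,.2445),4:(.5786,.2955)}
A,B=ori(np.radians(69.5)),ori(np.radians(78.8))
def pick(k):
    x,y=C[k]
    bot.goto([x,y,.13],A); hand.gripper_to(.060)
    bot.servo_line([x,y,.015],feed=.1); hand.gripper_to(.02)
    print("grip",k,status.get_finger_gap(),status.get_grip_force(),np.round(status.get_position(),4))
    bot.servo_line([x,y,.05],feed=.06); bot.servo_line([x,y,.13],feed=.15)
def place(k,dz=.017):
    x,y=T[k]
    bot.goto([x,y,.13],B); print("held",status.get_finger_gap(),np.round(status.get_ft_force(),2))
    bot.servo_line([x,y,.045],feed=.12); bot.servo_line([x,y,.015+dz],feed=.03)
    print("down",np.round(status.get_ft_force(),2),np.round(status.get_position(),4))
    hand.gripper_to(.058); bot.servo_line([x,y,.13],feed=.12)
    print("t",status.get_time())
E
python3 - <<'E'
from h import *
pick(1)
c=shot(); cv2.imwrite("pics/g1.png",c["pixels"][:,:,::-1])
print(status.get_time())
E
```

```text
grip 1 0.03765525603073162 59.041477037778805 [ 0.5854 -0.1407  0.0157]
8.7
```

View pics/g1.png

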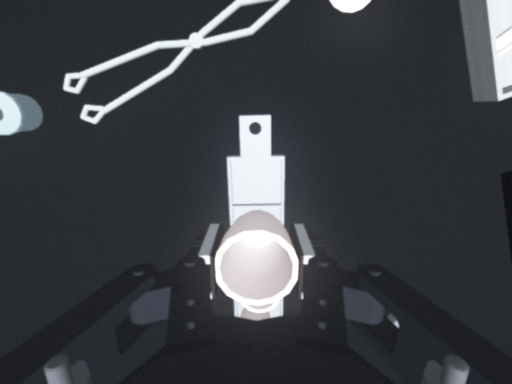

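Crucible 1 is held upright at (257,265), centred between the pads, and its tray place is empty. Now I'll place it.

```bash
python3 - <<'E'
from h import *
place(1)
c=shot(); P=cloud(c); cv2.imwrite("pics/p1.png",c["pixels"][:,:,::-1])
m=(P[...,2]>.058)&(P[...,2]<.075)&(np.hypot(P[...,0]-T[1][0],P[...,1]-T[1][1])<.035)&(c["depth"]>0)
print(cv2.minEnclosingCircle((P[m][:,:2]*1000).astype(np.float32)),np.percentile(P[m][:,2],[50,95]))
E
```

```text
held 0.03774649416528844 [-0.3  -0.46  0.01]
down [-0.55  0.6   0.84] [0.5482 0.1426 0.0318]
t 12.5417
((547.65625, 142.99337768554688), 20.041751861572266) [0.06417467 0.06558805]
```

View pics/p1.png

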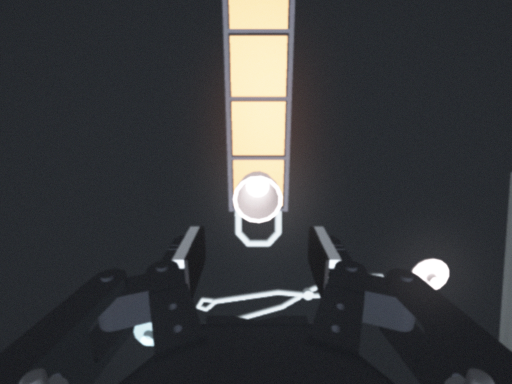

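Crucible 1 stands upright on tile 1 at (257,198), next to the handle, and within 1 mm of the planned centre. I'll do the rest one at a time, with a check at each step.

```bash
cat >> h.py <<'E'
def rim(c,x,y,lo,hi):
    P=cloud(c); m=(P[...,2]>lo)&(P[...,2]<hi)&(np.hypot(P[...,0]-x,P[...,1]-y)<.032)&(c["depth"]>0)
    return cv2.minEnclosingCircle((P[m][:,:2]*1000).astype(np.float32)),np.percentile(P[m][:,2],95).round(4)
E
python3 - <<'E'
from h import *
for k in (2,3,4):
    pick(k)
    if not .034<status.get_finger_gap()<.0405: raise SystemExit("bad grip")
    place(k)
    r=rim(shot(),*T[k],.058,.075); print(r)
    if abs(r[1]-.0655)>.004 or np.hypot(r[0][0][0]/1e3-T[k][0],r[0][0][1]/1e3-T[k][1])>.006: raise SystemExit("check")
bot.goto([.565,.22,.33],B)
c=shot(); cv2.imwrite("pics/end.png",c["pixels"][:,:,::-1])
for k in T: print(k,T[k],rim(c,*T[k],.058,.075))
print(status.get_time())
E
```

```text
grip 2 0.03722099972727912 59.147284015834884 [ 0.5624 -0.1912  0.0156]
held 0.037392490871577165 [ 0.23 -0.05 -0.74]
down [-0.32 -0.5  -0.85] [0.5583 0.1935 0.0318]
t 21.3
(((557.0203857421875, 187.92352294921875), 26.173479080200195), np.float64(0.0655))
grip 3 0.037195121092137136 59.14505817618192 [ 0.5505 -0.2381  0.0157]
held 0.03747011041662705 [ 0.6  -0.14  0.03]
down [-0.69 -1.98 -0.11] [0.5684 0.2445 0.0318]
t 30.7083
(((565.9044189453125, 238.97525024414062), 26.093379974365234), np.float64(0.0654))check
```

Those offsets come from neighbouring rims getting into the fit (radius 26 instead of 20), so I'll tighten the mask and carry on.

```bash
sed -i 's/<.032)/<.026)/' h.py; python3 - <<'E'
from h import *
for k in (2,3): print(k,rim(shot(),*T[k],.058,.075))
k=4
pick(k)
if not .034<status.get_finger_gap()<.0405: raise SystemExit("bad grip")
place(k)
bot.goto([.565,.22,.33],B)
c=shot(); cv2.imwrite("pics/end.png",c["pixels"][:,:,::-1])
for k in T: print(k,T[k],rim(c,*T[k],.058,.075))
print(status.get_time())
E
```

```text
2 (((558.1034545898438, 194.03652954101562), 20.18624496459961), np.float64(0.0655))
3 (((568.1969604492188, 245.0091552734375), 20.018823623657227), np.float64(0.0655))
grip 4 0.03705430951803904 59.161606867310184 [ 0.5283 -0.2853  0.0156]
held 0.03730776112068405 [-0.64 -0.28 -0.84]
down [-0.46 -0.11  0.02] [0.5785 0.2955 0.0318]
t 40.875
1 (0.5483, 0.1425) (((547.7044067382812, 142.86819458007812), 19.76346778869629), np.float64(0.0659))
2 (0.5584, 0.1935) (((558.1593627929688, 194.19419860839844), 19.708431243896484), np.float64(0.0658))
3 (0.5685, 0.2445) (((568.0762939453125, 245.05557250976562), 19.75876235961914), np.float64(0.0658))
4 (0.5786, 0.2955) (((577.90771484375, 295.5565490722656), 19.792545318603516), np.float64(0.0659))
41.7917
```

View pics/end.png

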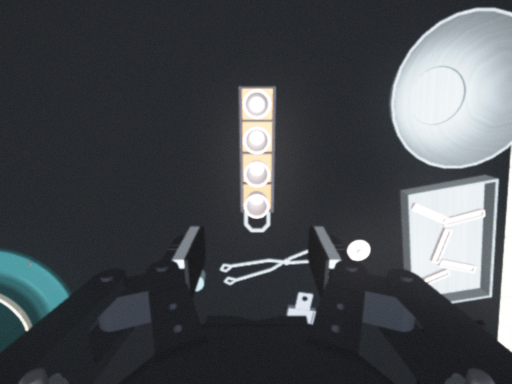

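All four crucibles stand upright and centred on their tiles, from (257,205) by the handle to (257,104) at the far end. The arm is clear, so I'm handing the job in.

```bash
python3 -c "
from station import bot
print(bot.close_job())"
```

```text
the job is handed in; nothing more can be done
None
```

The four crucibles stand upright on tiles 1 to 4 in their original order, each measured within about 1 mm of its tile's estimated centre, and I handed the job in at about 42 s; the hand-in returned no verdict.

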